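# Catch a batch of vials from the gravity chute in the weighing pan

### The job

Take the weighing pan off the balance, hold it level under the mouth of the vial chute and push the paddle back with it, so that the gate lifts and all six vials slide down into the pan; let none fall on the bench. Then draw back so that the gate closes, and put the pan with the six vials gently back on the balance, upright and well centred, standing wholly on its platform. Leave the dark-capped bottle and the timer where they are.

Things in the scene. Friction and masses are not known exactly. Their poses are not given: they have to be found in the camera images.
- pan: Open rectangular steel weighing pan, 114 mm long (its x) by 118 mm wide (its y) by 46 mm high, walls and floor 3 mm, about 130 g empty. Origin at the centre of its underside, z up. The black bar handle sticks out from the middle of its back wall along its -x; the opposite (+x) wall is its front, at x = +57 mm. It starts standing on the balance's platform.
- pan_grip (a point): Place to hold the pan: in the middle of the black handle, a straight bar 16 mm wide (along the pan's y), 22 mm high and 64 mm long (along the pan's x). It lies 97 mm behind the pan's centre (pan x = -97 mm) and 31 mm above the pan's underside; axes as the pan's. Nothing stands below the handle but the balance's housing, 29 mm lower than the handle's lower edge.
- dispenser: Fixed vial dispenser: a three-lane chute with clear side walls, sloping down at 25 degrees, 115 mm wide over the side arms of its gate, on a rod stand, 280 mm high in all. Origin on the bench under its middle, z up. The chute runs down towards its -x and ends in the open mouth; its stand begins 60 mm behind the mouth (further along +x), and below the mouth there is nothing but the paddle.
- mouth (a point): Middle of the lower lip of the chute, where the vials leave it: 90 mm from the dispenser's origin along its -x and 165 mm above the bench; axes as the dispenser's. Vials leave it towards -x at about 0.5 m/s, so they land 0 to 80 mm in front of the lip (pan level, its rim 20 to 60 mm below the lip, its front wall 10 to 40 mm behind the lip, its middle in line with the chute). All are out within about 1 s of the gate lifting.
- paddle (a point): Middle of the front face of the paddle, a plate 114 mm wide and 54 mm high with a rubber-edged foot that hangs below the mouth across the chute. At rest it leans forward by 15 degrees, this point lies 20 mm in front of the lip and 51 mm below it, the foot 30 mm in front and 80 mm below. It swings on a pivot 1 mm in front of the lip and 17 mm above it.
- gate (a joint): Angle of the sprung rocker that carries paddle and gate (rad): 0 = paddle forward and gate shut, grows as the paddle is pushed back along the dispenser's +x, to a hard stop at 0.95. The vials run once it is over about 0.55; aim for 0.7 to 0.85. With the pan's rim 30 mm below the lip, 0.55 is reached with the pan's front wall 11 mm behind the lip and 0.8 with 25 mm; with the rim 60 mm below the lip, with 20 mm and 43 mm. It takes 1 to 4 N and springs shut when let go.
- balance: Bench balance, housing 190 mm (its x) by 150 mm, 37 mm high, fixed. Origin on the bench under its middle, z up, display at its -x end.
- platform (a point): Centre of the upper face of the balance's steel platform (136 by 140 mm), 50 mm above the bench and 22 mm from the balance's origin along its +x; axes as the balance's.
- vial0: One of six alike capped sample vials, 27 mm thick and 60 mm long, about 22 g, with its origin at its middle and its x along its length. They wait with their lengths along the slope on the chute behind the gate, three lanes of two.
- vial1: One of six alike capped sample vials, 27 mm thick and 60 mm long, about 22 g, with its origin at its middle and its x along its length. They wait with their lengths along the slope on the chute behind the gate, three lanes of two.
- vial2: One of six alike capped sample vials, 27 mm thick and 60 mm long, about 22 g, with its origin at its middle and its x along its length. They wait with their lengths along the slope on the chute behind the gate, three lanes of two.
- vial3: One of six alike capped sample vials, 27 mm thick and 60 mm long, about 22 g, with its origin at its middle and its x along its length. They wait with their lengths along the slope on the chute behind the gate, three lanes of two.
- vial4: One of six alike capped sample vials, 27 mm thick and 60 mm long, about 22 g, with its origin at its middle and its x along its length. They wait with their lengths along the slope on the chute behind the gate, three lanes of two.
- vial5: One of six alike capped sample vials, 27 mm thick and 60 mm long, about 22 g, with its origin at its middle and its x along its length. They wait with their lengths along the slope on the chute behind the gate, three lanes of two.
- bottle: Bystander: small clear reagent bottle with a dark cap, 50 mm thick, 106 mm high, loose; origin at its underside.
- timer: Bystander: flat bench timer, 64 x 64 x 24 mm, loose; origin at its underside.
Not all that is in view belongs to the job. What is shaped like the vial5 but brown or turquoise is not meant.

How it is judged:
By the outcome, as a careful person would: the job done as asked, in the order asked, and still so for the second after the job is handed in, with the robot touching nothing.
It also fails if it takes over 58 s, if anything falls off the work surface, if the arm or the gripper's body presses on something with over 40 N, if the wrist force passes 120 N, or if a joint passes its speed limit or range.

### The arm

A 7-joint arm with a two-finger parallel gripper is mounted at the origin on a cart in front of the work surface, level with it; the furniture and walls round the work are solid. World frame = base frame: x ahead of the robot, y to its left, z up, the work surface at z = 0. Lengths are in mm, angles in rad, forces in N, time in s.
With the tool pointing down it reaches from about 400 to 875 mm from the base axis. Payload 4.4 kg.
Tool frame: the origin (TCP) lies on the centre line of the jaws, within the pads' length; the fingertips stand 14 mm ahead of it and the grasp point (between the pads) lies 5 mm behind it; z points along the fingers, y is the line along which they close (so a half turn about z gives the same grasp; the last joint's range is limited). The gripper opens to 85 mm and grips with 20 to 120 N. Pads are 22 mm wide; open, the fingers measure 114 mm over their backs; the gripper's body (76 mm by 85 mm) begins 54 mm behind the grasp point. The pads swing forward as they close: fully open they stand 13 mm farther back than shut.
Start: joints at [1.262, 0.628, 0.038, 1.517, -0.027, 0.996, -0.02], TCP at [156.301, -630.942, 245.313] pointing down, gripper open.
Joint ranges: [-3.06, 3.06], [-0.37, 2.12], [-1.25, 1.32], [0.18, 2.47], [-1.1, 4.24], [0.23, 1.98], [-2.94, 2.94]. Speed limits (rad/s): [2.57, 2.57, 3.14, 3.14, 3.14, 3.14, 3.14].

### API

Orientations are given as a 3x3 rotation matrix whose columns are the frame's x, y, z axes.
In Python, from workcell import bot gives the robot as it stands.
- The arm moves only by the tool carry_out, never from a script. Its argument "motion" is a list of rows, each an object with "delta_pos": the shift along the tool's x, y, z in m, a list of three; "rotation": the turn, a rotation vector about the tool's x, y, z in rad, a list of three. A call has 1 to 20 rows; each row is the pose to reach, as a shift and turn from the pose commanded when the call began, along the tool's axes at that moment; what a row does not reach only later rows make up. A row lasts 1/10 s, in which the tool goes at most 50 mm and 8.59 degrees, less where a joint would pass 70% of its speed; a pose out of reach is approached as far as the arm can. A call with a gripper value outside its range is refused whole. "gripper" is the finger opening in m, from 0 to 0.0854, set as the call begins (left out, the last holds). The fingers move at their own pace and stop on an object; "grip_force" is the grip in N (left out, the last holds). Time passes only in rows, so rows that repeat a pose let the fingers close. It gives the time, the measured TCP pose, the force, the opening and the grip force at its end, in the units of the state.
- bot.read_state(): the state, without advancing time (a new reading comes with each control period).
- bot.camera(name): name is "scene" or "top"; returns the picture (400x640x3 uint8, red, green, blue); there is no depth.
- bot.camera_model(name): a dict with "fx", "fy", "cx", "cy" (pixels), "world_from_camera" (4x4, takes a point from camera to world coordinates). Camera axes: x right, y up, looking along -z (the intrinsics and any distortion apply to the point x, -y, -z); pixel columns grow to the right and rows downward; lengths in mm; the calibration is good to about 2 mm. A picture is of the moment at which its call begins. camera_model takes no time and is no camera call.
- bot.close_job(): hands the job in; it is judged then, once.
Trained networks look in the newest picture that a camera, given by its name, has taken for a name from the list of things; names that differ only in an ending like _2 or _b are one class to them, and where a whole thing is asked for, a point or a joint stands for the part that bears it (a point fixed in the world has none). Each returns a list of dicts, best first, with "conf" (0 to 1); they miss things now and then, are a little off and sometimes report something else, mostly with a low value. They report only what shows in the picture. A call takes as long as a camera call. They do not tell look-alikes from the thing itself.
- bot.search_frame(target, camera): "centre" ([x, y, z] in mm, in world coordinates, good to about 4 mm: the middle of the surface that is visible of it).
The state is a dict: "clock": time; "qpos": joint angles; "qd": joint speeds; "joint_torque": joint torques, N m; "ee_pos": TCP position; "ee_rot": TCP orientation; "wrist_force": force on the tool from outside, world axes, zero at the start; "wrist_torque": the same for the moment, N m; "width": opening from 0.0 (shut) to 1.0 (fully open); "grip_force": force on a finger pad.
Only numpy, scipy, OpenCV 4.12 (cv2) and the standard library are available. Lean on these libraries where they do the work, as an engineer would, in place of code of your own. Each camera call takes 0.05 s, during which the arm holds its last target. There are 200 camera calls.

## Working session

There is one attempt and no reset: what is moved stays moved. The work goes in short steps, Python scripts to look and compute and a tool call to move; the robot and the scene stay as the last step left them, time stands still between calls to the robot, and variables do not carry over. Pictures are saved under pics/ and viewed, at most 10 in all, crops included, and the job is handed in when it is done.

Besides the shell and the picture viewer there is one more tool, called after "Call:" as name(argument=value, ...) on one line, values as JSON. carry_out: Moves the arm, as the interface text tells. Its arguments: {"type":"object","properties":{"motion":{"type":"array"},"gripper":{"type":"number"},"grip_force":{"type":"number"}},"required":["motion"]}

```bash
mkdir -p pics; ls; python3 - <<'E'
from workcell import bot
import cv2, numpy as np
np.set_printoptions(precision=3,suppress=True)
s=bot.read_state();print(s['clock'],s['ee_pos'],s['ee_rot'])
for c in('scene','top'):
    im=bot.camera(c);cv2.imwrite(f'pics/{c}0.png',im[:,:,::-1])
    m=bot.camera_model(c);print(c,m)
    for t in('pan','pan_grip','dispenser','paddle','balance','bottle','timer'):
        r=bot.search_frame(t,c);print(t,[(np.round(x['centre']),round(x['conf'],2)) for x in r[:2]])
E
```

```text
pics
0.0 [ 156.157 -630.346  244.386] [[ 0.971  0.24  -0.   ]
 [ 0.24  -0.971  0.002]
 [-0.    -0.002 -1.   ]]
scene {'fx': 369.1856038571028, 'fy': 369.1856038571028, 'cx': 318.25072007903066, 'cy': 201.16172558533881, 'world_from_camera': array([[ -0.847,   0.281,  -0.451,  79.43 ],
       [ -0.531,  -0.482,   0.697, 298.173],
       [ -0.021,   0.83 ,   0.558, 625.053],
       [  0.   ,   0.   ,   0.   ,   1.   ]])}
pan [(array([ 609., -340.,   73.]), 0.7)]
pan_grip [(array([ 605., -333.,   74.]), 0.92), (array([ 395., -368.,  131.]), 0.6)]
dispenser [(array([ 377., -421.,  169.]), 0.64)]
paddle [(array([ 392., -365.,  129.]), 0.62)]
balance [(array([ 547., -261.,   42.]), 0.55)]
bottle [(array([ 480., -504.,   63.]), 0.52), (array([ 389., -366.,  130.]), 0.43)]
timer [(array([408., -57.,  14.]), 0.86), (array([ 547., -258.,   44.]), 0.26)]
top {'fx': 477.6458549146203, 'fy': 477.6458549146203, 'cx': 314.7517722455424, 'cy': 203.5866806717259, 'world_from_camera': array([[   0.008,    0.99 ,   -0.14 ,  294.303],
       [  -1.   ,    0.007,   -0.009, -294.942],
       [  -0.008,    0.14 ,    0.99 , 1264.338],
       [   0.   ,    0.   ,    0.   ,    1.   ]])}
pan [(array([ 608., -323.,   56.]), 0.87)]
pan_grip [(array([ 612., -322.,   56.]), 0.93), (array([ 350., -502.,  250.]), 0.54)]
dispenser [(array([ 393., -417.,  210.]), 0.85)]
paddle [(array([ 396., -370.,  138.]), 0.77)]
balance [(array([ 553., -282.,   43.]), 0.73)]
bottle [(array([ 491., -519.,   73.]), 0.9), (array([ 389., -419.,  212.]), 0.19)]
timer [(array([410., -62.,  21.]), 0.64)]
```

View pics/scene0.png

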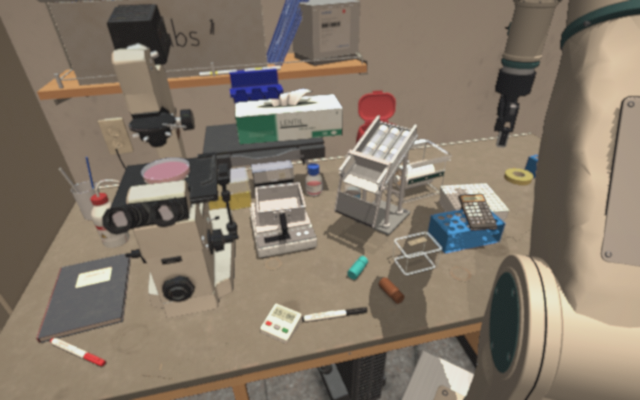

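View pics/top0.png

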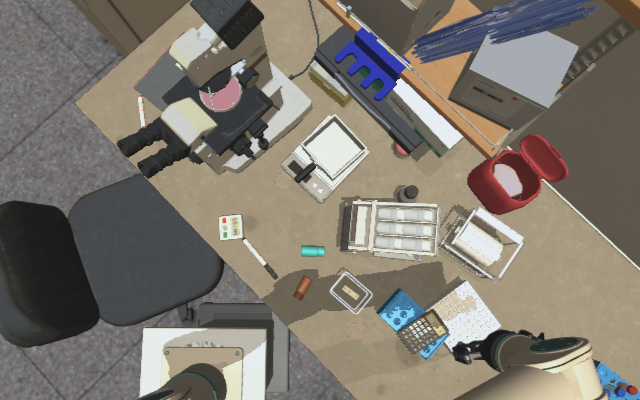

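The top view shows the pan at about (333,150), with its handle pointing lower left to (304,172). The chute spans (345–438, 200–255), with its mouth at the left. I'll zoom in for exact features.

```bash
python3 - <<'E'
import cv2
a=cv2.imread('pics/top0.png')[105:265,275:455];cv2.imwrite('pics/c1.png',cv2.resize(a,None,fx=3.75*1,fy=3.75,interpolation=cv2.INTER_CUBIC)[:600])
a=cv2.imread('pics/scene0.png')[110:260,240:440];cv2.imwrite('pics/c2.png',cv2.resize(a,None,fx=4,fy=4,interpolation=cv2.INTER_CUBIC))
E
```

```text
(no output)
```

View pics/c1.png

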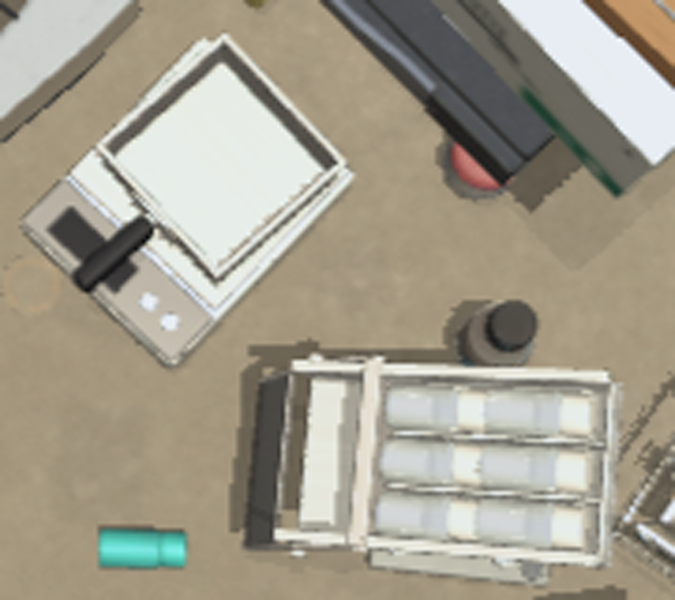

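View pics/c2.png

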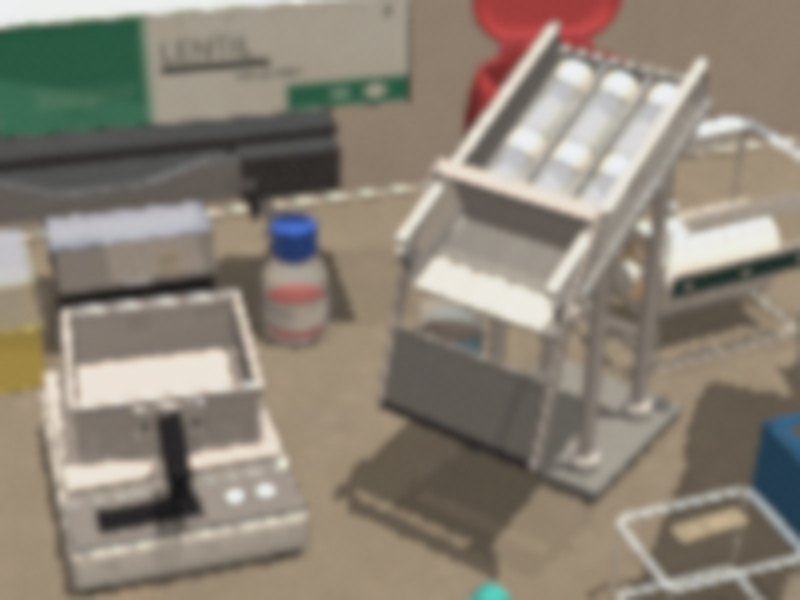

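```bash
cat > h.py <<'E'
import numpy as np
from workcell import bot
np.set_printoptions(precision=1,suppress=True)
def ray(cam,u,v,z):
    m=bot.camera_model(cam);T=np.array(m['world_from_camera'])
    d=T[:3,:3]@np.array([(u-m['cx'])/m['fx'],-(v-m['cy'])/m['fy'],-1.]);o=T[:3,3]
    return o+d*(z-o[2])/d[2]
def top(u,v,z): return ray('top',275+(u+.5)/3.75-.5,105+(v+.5)/3.75-.5,z)
def scn(u,v,z): return ray('scene',240+(u+.5)/4-.5,110+(v+.5)/4-.5,z)
def yaw(a): return np.degrees(np.arctan2(a[1],a[0]))
E
python3 - <<'E'
from h import *
c=[top(*p,96) for p in((224,36),(350,162),(218,280),(98,150))]
print('pan top',*c,np.mean(c,0))
b=[scn(*p,96) for p in((62,308),(240,292),(262,388),(70,410))]
print('pan scn',*b,np.mean(b,0))
for q in(c,):
    print('sides',[np.linalg.norm(q[i]-q[(i+1)%4])for i in range(4)])
    print('yaw x',yaw(c[0]-c[3]),yaw(c[1]-c[2]),'y->',yaw(c[0]-c[1])-90,yaw(c[3]-c[2])-90)
h0,h1=top(82,283,92),top(148,226,92);print('handle',h0,h1,yaw(h1-h0))
B=[top(*p,37) for p in((22,222),(172,365))];print('bal front',*B,np.mean(B,0),yaw(B[0]-B[1])-90)
P=top(352,172,50);print('plat right corner',P)
l=[top(303,376,165),top(303,525,165)];print('lip top',*l,np.mean(l,0),yaw(l[0]-l[1])+90-180)
l=[scn(418,277,165),scn(553,328,165)];print('lip scn',*l,np.mean(l,0))
f=[top(262,378,92),top(245,548,92)];print('paddle front upper?',*f)
f=[scn(385,403,85),scn(535,468,85)];print('foot scn',*f,np.mean(f,0),yaw(f[0]-f[1])-90)
w=[top(290,360,183),top(610,372,283)];print(yaw(w[1]-w[0]))
E
```

```text
pan top [ 689.1 -332.4   96. ] [ 602.  -416.8   96. ] [ 521.1 -328.7   96. ] [ 609.3 -248.    96. ] [ 605.4 -331.5   96. ]
pan scn [ 695.  -336.6   96. ] [ 600.8 -415.6   96. ] [ 522.4 -325.7   96. ] [ 611.9 -245.8   96. ] [ 607.5 -330.9   96. ]
sides [np.float64(121.31337836614179), np.float64(119.62061575911834), np.float64(119.53651329677952), np.float64(116.0664337978958)]
yaw x -46.598327854687376 -47.452681478926344 y-> -45.86766112404959 -47.554067101311524
handle [ 519.3 -238.3   92. ] [ 558.4 -281.9   92. ] -48.188347563261324
bal front [ 573.1 -193.    37. ] [ 472.5 -298.7   37. ] [ 522.8 -245.9   37. ] -43.57164561069695
plat right corner [ 607. -423.   50.]
lip top [ 447.6 -379.5  165. ] [ 355.5 -379.1  165. ] [ 401.5 -379.3  165. ] -90.2433527129
lip scn [ 448.3 -391.8  165. ] [ 353.1 -379.9  165. ] [ 400.7 -385.8  165. ]
paddle front upper? [ 456.2 -358.    92. ] [ 344.3 -346.8   92. ]
foot scn [ 455.2 -364.1   85. ] [ 345.6 -351.2   85. ] [ 400.4 -357.6   85. ] -96.72324667875259
-96.85742413743459
```

```bash
cat >> h.py <<'E'
from scipy.spatial.transform import Rotation as R
def Rt(y):  # tool down, x at yaw y deg
    c,s=np.cos(np.radians(y)),np.sin(np.radians(y));return np.array([[c,s,0],[s,-c,0],[0,0,-1.]])
def d(s,pts):
    R0=np.array(s['ee_rot']);
    for p,y in pts:
        print('dp',np.round(R0.T@(np.array(p)-s['ee_pos'])/1000,4),'rv',np.round(R.from_matrix(R0.T@Rt(y)).as_rotvec(),4))
E
python3 - <<'E'
from h import *
s=bot.read_state()
d(s,[((156,-631,400),14),((540,-260,400),133),((540,-260,160),133)])
E
```

```text
dp [-0.  -0.  -0.2] rv [ 0. -0. -0.]
dp [ 0.5 -0.3 -0.2] rv [ 0.   0.  -2.1]
dp [ 0.5 -0.3  0.1] rv [ 0.   0.  -2.1]
```

```bash
sed -i 's/precision=1/precision=4/' h.py; python3 - <<'E'
from h import *
s=bot.read_state()
d(s,[((156,-631,400),14),((540,-260,400),133),((540,-260,160),133)])
E
```

```text
dp [-0.0003 -0.     -0.1546] rv [ 0.0001 -0.     -0.0016]
dp [ 0.4616 -0.2678 -0.1546] rv [ 0.0001  0.     -2.0785]
dp [ 0.4616 -0.2678  0.0854] rv [ 0.0001  0.     -2.0785]
```

Call:
carry_out(motion=[{"delta_pos": [0,0,-0.05],"rotation": [0,0,0]},{"delta_pos": [0,0,-0.1],"rotation": [0,0,0]},{"delta_pos": [0,0,-0.155],"rotation": [0,0,0]},{"delta_pos": [0.462,-0.268,-0.155],"rotation": [0,0,-2.08]},{"delta_pos": [0.462,-0.268,-0.155],"rotation": [0,0,-2.08]},{"delta_pos": [0.462,-0.268,-0.155],"rotation": [0,0,-2.08]},{"delta_pos": [0.462,-0.268,-0.155],"rotation": [0,0,-2.08]},{"delta_pos": [0.462,-0.268,-0.155],"rotation": [0,0,-2.08]},{"delta_pos": [0.462,-0.268,-0.155],"rotation": [0,0,-2.08]},{"delta_pos": [0.462,-0.268,-0.155],"rotation": [0,0,-2.08]},{"delta_pos": [0.462,-0.268,-0.155],"rotation": [0,0,-2.08]},{"delta_pos": [0.462,-0.268,-0.155],"rotation": [0,0,-2.08]},{"delta_pos": [0.462,-0.268,-0.155],"rotation": [0,0,-2.08]},{"delta_pos": [0.462,-0.268,-0.155],"rotation": [0,0,-2.08]},{"delta_pos": [0.462,-0.268,-0.155],"rotation": [0,0,-2.08]},{"delta_pos": [0.462,-0.268,-0.155],"rotation": [0,0,-2.08]},{"delta_pos": [0.462,-0.268,-0.155],"rotation": [0,0,-2.08]},{"delta_pos": [0.462,-0.268,-0.155],"rotation": [0,0,-2.08]},{"delta_pos": [0.462,-0.268,-0.155],"rotation": [0,0,-2.08]}], gripper=0.0854)

```text
clock: 2.7
ee_pos: [540.2, -260.0, 400.3]
ee_rot: [[-0.681, 0.733, -0.0], [0.733, 0.681, -0.0], [0.0, -0.0, -1.0]]
wrist_force: [0.3, 0.5, -0.1]
width: 0.999
grip_force: 0.0
```

Call:
carry_out(motion=[{"delta_pos": [0,0,0.05]},{"delta_pos": [0,0,0.1]},{"delta_pos": [0,0,0.15]},{"delta_pos": [0,0,0.2]},{"delta_pos": [0,0,0.25]},{"delta_pos": [0,0,0.29]},{"delta_pos": [0,0,0.31]},{"delta_pos": [0,0,0.32]},{"delta_pos": [0,0,0.324]},{"delta_pos": [0,0,0.324]},{"delta_pos": [0,0,0.324]}], gripper=0.04)

```text
schema error: expected keys delta_pos, rotation
```

```bash
python3 - <<'E'
from workcell import bot
import cv2
o=[]
for c,(r0,c0) in (('top',(105,275)),('scene',(150,230))):
    im=bot.camera(c)[:,:,::-1];cv2.imwrite(f'pics/{c}1.png',im)
    o.append(cv2.resize(im[r0:r0+100,c0:c0+100],None,fx=4,fy=4,interpolation=cv2.INTER_CUBIC))
cv2.imwrite('pics/g1.png',cv2.hconcat(o))
E
```

```text
(no output)
```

View pics/g1.png

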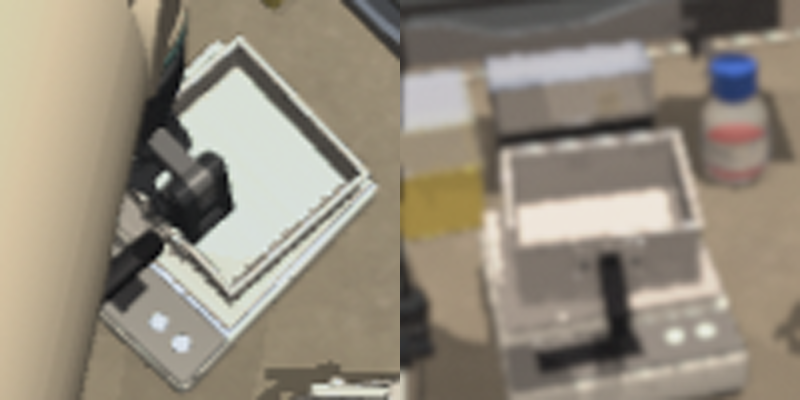

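The move was refused because the rows lacked the rotation key, so the arm is still above and the pan is untouched. I'll resend it.

Call:
carry_out(motion=[{"delta_pos": [0,0,0.05],"rotation": [0,0,0]},{"delta_pos": [0,0,0.1],"rotation": [0,0,0]},{"delta_pos": [0,0,0.15],"rotation": [0,0,0]},{"delta_pos": [0,0,0.2],"rotation": [0,0,0]},{"delta_pos": [0,0,0.25],"rotation": [0,0,0]},{"delta_pos": [0,0,0.29],"rotation": [0,0,0]},{"delta_pos": [0,0,0.31],"rotation": [0,0,0]},{"delta_pos": [0,0,0.32],"rotation": [0,0,0]},{"delta_pos": [0,0,0.324],"rotation": [0,0,0]},{"delta_pos": [0,0,0.324],"rotation": [0,0,0]}], gripper=0.05)

```text
clock: 3.8
ee_pos: [541.0, -259.9, 76.9]
ee_rot: [[-0.683, 0.731, 0.001], [0.731, 0.683, -0.001], [-0.001, 0.0, -1.0]]
wrist_force: [0.0, 0.9, 0.5]
width: 0.583
grip_force: 0.0
```

```bash
python3 - <<'E'
from workcell import bot
import cv2
o=[]
for c,(r0,c0) in (('top',(105,275)),('scene',(150,230))):
    im=bot.camera(c)[:,:,::-1];cv2.imwrite(f'pics/{c}2.png',im)
    o.append(cv2.resize(im[r0:r0+100,c0:c0+100],None,fx=4,fy=4,interpolation=cv2.INTER_CUBIC))
cv2.imwrite('pics/g2.png',cv2.hconcat(o))
E
```

```text
(no output)
```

View pics/g2.png

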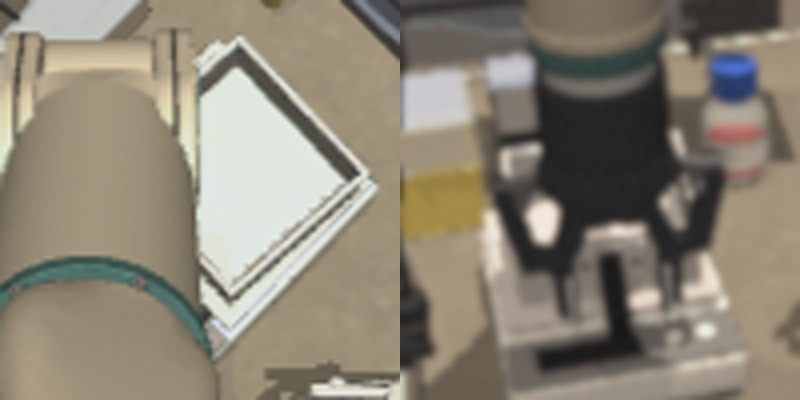

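The scene view shows the handle (about 613) between the fingers (about 568 and 668), so I'll close.

Call:
carry_out(motion=[{"delta_pos": [0,0,0],"rotation": [0,0,0]},{"delta_pos": [0,0,0],"rotation": [0,0,0]},{"delta_pos": [0,0,0],"rotation": [0,0,0]},{"delta_pos": [0,0,0],"rotation": [0,0,0]},{"delta_pos": [0,0,0],"rotation": [0,0,0]},{"delta_pos": [0,0,0],"rotation": [0,0,0]},{"delta_pos": [0,0,0],"rotation": [0,0,0]}], gripper=0.0, grip_force=100)

```text
clock: 4.6
ee_pos: [541.0, -259.9, 77.3]
ee_rot: [[-0.683, 0.73, 0.002], [0.73, 0.683, -0.001], [-0.002, 0.001, -1.0]]
wrist_force: [-0.8, 0.5, 6.2]
width: 0.171
grip_force: 97.4
```

Call:
carry_out(motion=[{"delta_pos": [0,0,-0.005],"rotation": [0,0,0]},{"delta_pos": [0,0,-0.015],"rotation": [0,0,0]},{"delta_pos": [0,0,-0.035],"rotation": [0,0,0]},{"delta_pos": [0,0,-0.06],"rotation": [0,0,0]},{"delta_pos": [0,0,-0.08],"rotation": [0,0,0]},{"delta_pos": [0,0,-0.08],"rotation": [0,0,0]},{"delta_pos": [0,0,-0.08],"rotation": [0,0,0]}])

```text
clock: 5.3
ee_pos: [540.0, -259.9, 156.4]
ee_rot: [[-0.683, 0.731, 0.0], [0.731, 0.683, -0.0], [-0.0, -0.0, -1.0]]
wrist_force: [-0.9, -0.9, -1.6]
width: 0.169
grip_force: 97.4
```

```bash
python3 - <<'E'
from h import *
s=bot.read_state()
L=np.array([399,-384]);a=np.array([.122,.993])
p=lambda w:(*(L+a*(57-w+96.5)),111)
print(p(-60),p(-35),p(24))
d(s,[((500,-175,156),83),((p(-60)[0],p(-60)[1],156),83),(p(-60),83)])
im=bot.camera('top')
import cv2;cv2.imwrite('pics/top3.png',im[:,:,::-1])
for c in('balance','platform'):
    print(c,bot.search_frame(c,'top')[:2])
E
```

```text
(np.float64(425.047), np.float64(-171.9945), 111) (np.float64(421.997), np.float64(-196.8195), 111) (np.float64(414.799), np.float64(-255.4065), 111)
dp [0.0894 0.0287 0.0004] rv [-0.0001  0.0003  0.8738]
dp [ 0.1427 -0.024   0.0004] rv [-0.0001  0.0003  0.8738]
dp [ 0.1427 -0.024   0.0454] rv [-0.0001  0.0003  0.8738]
balance [{'centre': [542.6, -343.1, 49.9], 'conf': 0.68}]
platform [{'centre': [540.9, -342.9, 50.1], 'conf': 0.69}]
```

Call:
carry_out(motion=[{"delta_pos": [0.015,0.005,0],"rotation": [0,0,0.145]},{"delta_pos": [0.03,0.01,0],"rotation": [0,0,0.29]},{"delta_pos": [0.045,0.0145,0],"rotation": [0,0,0.436]},{"delta_pos": [0.06,0.019,0],"rotation": [0,0,0.582]},{"delta_pos": [0.075,0.024,0],"rotation": [0,0,0.728]},{"delta_pos": [0.0894,0.0287,0],"rotation": [0,0,0.874]},{"delta_pos": [0.0894,0.0287,0],"rotation": [0,0,0.874]},{"delta_pos": [0.107,0.011,0],"rotation": [0,0,0.874]},{"delta_pos": [0.125,-0.006,0],"rotation": [0,0,0.874]},{"delta_pos": [0.1427,-0.024,0.01],"rotation": [0,0,0.874]},{"delta_pos": [0.1427,-0.024,0.03],"rotation": [0,0,0.874]},{"delta_pos": [0.1427,-0.024,0.0454],"rotation": [0,0,0.874]},{"delta_pos": [0.1427,-0.024,0.0454],"rotation": [0,0,0.874]},{"delta_pos": [0.1427,-0.024,0.0454],"rotation": [0,0,0.874]}])

```text
clock: 6.85
ee_pos: [425.6, -172.3, 110.7]
ee_rot: [[0.12, 0.993, -0.0], [0.993, -0.12, 0.0], [0.0, -0.0, -1.0]]
wrist_force: [0.5, -0.7, -1.2]
width: 0.166
grip_force: 97.6
```

```bash
python3 - <<'E'
from workcell import bot
import cv2
o=[]
for c,(r0,c0) in (('top',(110,270)),('scene',(110,240))):
    im=bot.camera(c)[:,:,::-1];cv2.imwrite(f'pics/{c}4.png',im)
    o.append(cv2.resize(im[r0:r0+150,c0:c0+200],None,fx=4,fy=4,interpolation=cv2.INTER_CUBIC)[:,:])
cv2.imwrite('pics/g4s.png',o[1]);cv2.imwrite('pics/g4t.png',o[0])
E
```

```text
(no output)
```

View pics/g4t.png

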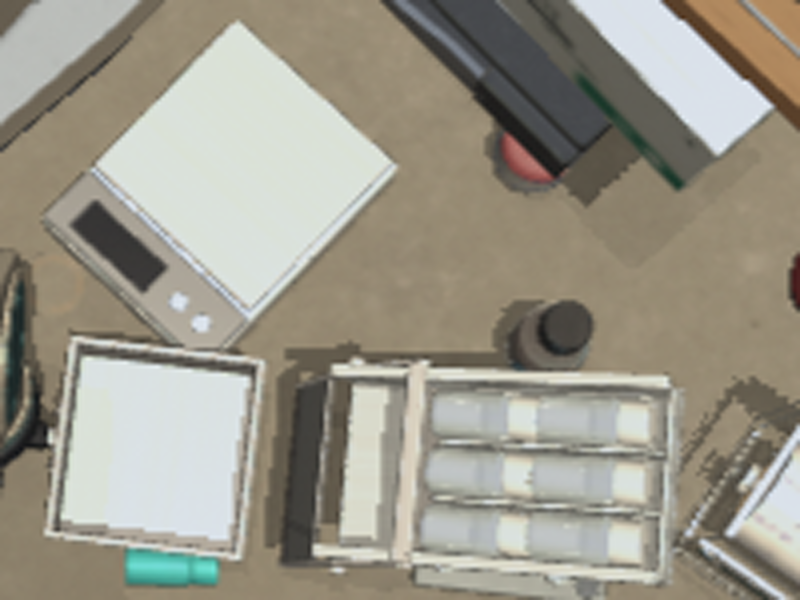

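View pics/g4s.png

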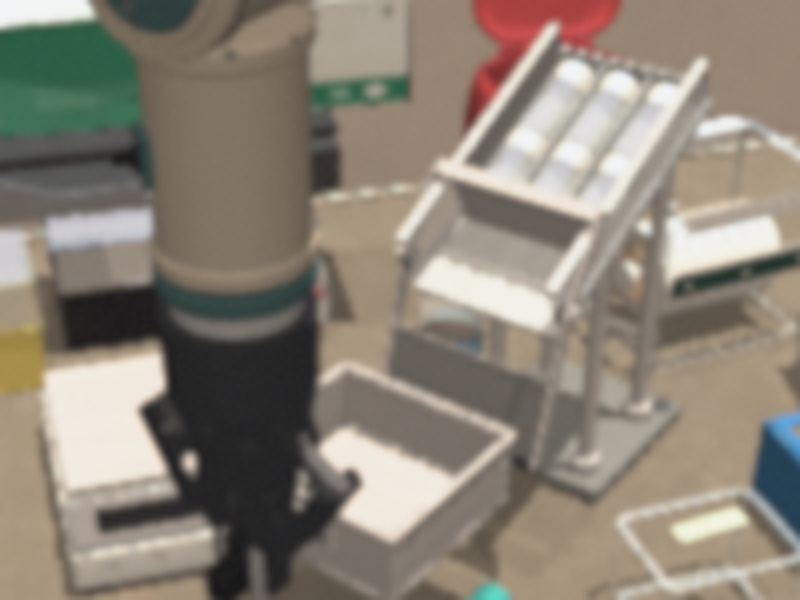

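```bash
python3 - <<'E'
from h import *
t=lambda u,v,z: ray('top',270+(u+.5)/4-.5,110+(v+.5)/4-.5,z)
q=[t(*p,50) for p in((237,20),(396,166),(249,306),(92,165))]
print('plat',np.mean(q,0),[np.linalg.norm(q[i]-q[(i+1)%4]) for i in range(4)],yaw(q[0]-q[3]),yaw(q[1]-q[2]),yaw(q[0]-q[1])-90,yaw(q[3]-q[2])-90)
q=[t(*p,130) for p in((70,337),(265,360),(240,558),(47,535))]
print('pan',np.mean(q,0),[np.linalg.norm(q[i]-q[(i+1)%4]) for i in range(4)],yaw(q[1]-q[0]),yaw(q[2]-q[3]))
s=bot.read_state();print(s['ee_pos'], Rt(83).T@(np.mean(q,0)-s['ee_pos']))
q=[t(343,385,165),t(343,540,165)];print('lip',q,np.mean(q,0))
q=[t(302,380,85),t(283,563,85)];print('foot',q,np.mean(q,0))
q=[t(333,365,183),t(310,552,183),t(670,380,275),t(665,578,275)];print('walls',q,(q[0]+q[1])/2,(q[2]+q[3])/2,yaw(q[2]+q[3]-q[0]-q[1]))
E
```

```text
plat [ 606.4573 -323.8773   50.    ] [np.float64(142.94461763774342), np.float64(133.44117977882422), np.float64(138.3449006411828), np.float64(136.39131319185415)] -43.69949201778092 -45.69698520221674 -43.36691511437265 -42.100267427578345
pan [ 412.1683 -270.0478  130.    ] [np.float64(118.05166496646235), np.float64(119.42528774057166), np.float64(115.1742957373766), np.float64(119.58734084999485)] -96.43528863231532 -96.35717369207796
[ 426.0137 -172.2578  111.3474] [-98.7485  -1.8246 -18.6526]
lip [array([ 445.2941, -379.3245,  165.    ]), array([ 355.5256, -378.9448,  165.    ])] [ 400.4098 -379.1347  165.    ]
foot [array([ 459.2572, -359.955 ,   85.    ]), array([ 345.606 , -348.1435,   85.    ])] [ 402.4316 -354.0493   85.    ]
walls [array([ 454.3259, -372.2782,  183.    ]), array([ 347.6348, -358.9423,  183.    ]), array([ 433.9453, -541.3974,  275.    ]), array([ 331.0999, -535.9342,  275.    ])] [ 400.9803 -365.6103  183.    ] [ 382.5226 -538.6658  275.    ] -96.08801807371837
```

Call:
carry_out(motion=[{"delta_pos": [-0.012,0,0],"rotation": [0,0,0]},{"delta_pos": [-0.025,0,0],"rotation": [0,0,0]},{"delta_pos": [-0.038,0,0],"rotation": [0,0,0]},{"delta_pos": [-0.05,0,0],"rotation": [0,0,0]},{"delta_pos": [-0.062,0,0],"rotation": [0,0,0]},{"delta_pos": [-0.073,0,0],"rotation": [0,0,0]},{"delta_pos": [-0.081,0,0],"rotation": [0,0,0]},{"delta_pos": [-0.081,0,0],"rotation": [0,0,0]},{"delta_pos": [-0.081,0,0],"rotation": [0,0,0]},{"delta_pos": [-0.081,0,0],"rotation": [0,0,0]},{"delta_pos": [-0.081,0,0],"rotation": [0,0,0]},{"delta_pos": [-0.081,0,0],"rotation": [0,0,0]},{"delta_pos": [-0.081,0,0],"rotation": [0,0,0]},{"delta_pos": [-0.081,0,0],"rotation": [0,0,0]},{"delta_pos": [-0.081,0,0],"rotation": [0,0,0]},{"delta_pos": [-0.081,0,0],"rotation": [0,0,0]},{"delta_pos": [-0.081,0,0],"rotation": [0,0,0]}])

```text
clock: 8.65
ee_pos: [415.3, -252.3, 110.9]
ee_rot: [[0.122, 0.993, -0.0], [0.993, -0.122, 0.0], [0.0, -0.0, -1.0]]
wrist_force: [-0.5, 3.2, -4.6]
width: 0.168
grip_force: 99.3
```

```bash
python3 - <<'E'
from workcell import bot
import cv2
o=[]
for c,(r0,c0) in (('top',(180,270)),('scene',(110,300))):
    im=bot.camera(c)[:,:,::-1];cv2.imwrite(f'pics/{c}5.png',im)
    o.append(cv2.resize(im[r0:r0+120,c0:c0+(170 if c=='top' else 130)],None,fx=2.6,fy=4,interpolation=cv2.INTER_CUBIC))
i=cv2.hconcat(o);print(i.shape);cv2.imwrite('pics/g5.png',i)
E
```

```text
(480, 780, 3)
```

View pics/g5.png

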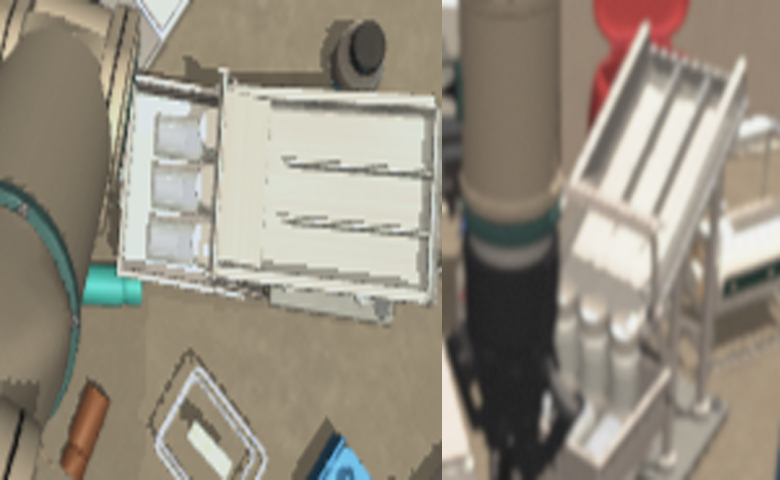

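The chute is empty. Three vials are visible in the pan, leaning towards the lip, and the other three lie beneath them. I'll draw back slowly.

Call:
carry_out(motion=[{"delta_pos": [0.002,0,0],"rotation": [0,0,0]},{"delta_pos": [0.005,0,0],"rotation": [0,0,0]},{"delta_pos": [0.008,0,0],"rotation": [0,0,0]},{"delta_pos": [0.011,0,0],"rotation": [0,0,0]},{"delta_pos": [0.014,0,0],"rotation": [0,0,0]},{"delta_pos": [0.017,0,0],"rotation": [0,0,0]},{"delta_pos": [0.02,0,0],"rotation": [0,0,0]},{"delta_pos": [0.023,0,0],"rotation": [0,0,0]},{"delta_pos": [0.026,0,0],"rotation": [0,0,0]},{"delta_pos": [0.029,0,0],"rotation": [0,0,0]},{"delta_pos": [0.032,0,0],"rotation": [0,0,0]},{"delta_pos": [0.035,0,0],"rotation": [0,0,0]},{"delta_pos": [0.038,0,0],"rotation": [0,0,0]},{"delta_pos": [0.041,0,0],"rotation": [0,0,0]},{"delta_pos": [0.045,0,0],"rotation": [0,0,0]},{"delta_pos": [0.05,0,0],"rotation": [0,0,0]},{"delta_pos": [0.057,0,0],"rotation": [0,0,0]},{"delta_pos": [0.066,0,0],"rotation": [0,0,0]},{"delta_pos": [0.073,0,0],"rotation": [0,0,0]},{"delta_pos": [0.08,0,0],"rotation": [0,0,0]}])

```text
clock: 10.75
ee_pos: [425.3, -172.1, 110.9]
ee_rot: [[0.121, 0.993, 0.0], [0.993, -0.121, 0.0], [0.0, 0.0, -1.0]]
wrist_force: [-0.3, -0.7, -2.3]
width: 0.165
grip_force: 99.6
```

```bash
python3 - <<'E'
from workcell import bot
import cv2
o=[]
for c,(r0,c0) in (('top',(180,270)),('scene',(110,290))):
    im=bot.camera(c)[:,:,::-1];cv2.imwrite(f'pics/{c}6.png',im)
    o.append(cv2.resize(im[r0:r0+150,c0:c0+100],None,fx=4,fy=4,interpolation=cv2.INTER_CUBIC))
    for n in('vial0','pan'): print(c,n,[([round(v) for v in x['centre']],round(x['conf'],2)) for x in bot.search_frame(n,c)])
i=cv2.hconcat(o);cv2.imwrite('pics/g6.png',i)
s=bot.read_state();print(s['clock'],s['wrist_force'],s['wrist_torque'])
E
```

```text
top vial0 [([255, -255, 28], 0.63), ([412, -260, 116], 0.55), ([442, -260, 111], 0.55), ([419, -298, 164], 0.51), ([378, -258, 108], 0.5), ([345, -270, 21], 0.46), ([355, -293, 165], 0.42)]
top pan [([425, -247, 86], 0.93), ([381, -258, 108], 0.71)]
scene vial0 [([385, -280, 149], 0.81), ([361, -279, 148], 0.6), ([378, -257, 111], 0.57), ([247, -248, 21], 0.55), ([417, -286, 146], 0.53), ([344, -268, 22], 0.53), ([400, -268, 111], 0.49)]
scene pan [([371, -231, 111], 0.7)]
11.05 [ 0.53471904  0.1196224  -2.15325099] [ 0.29901091 -0.06158227 -0.00651212]
```

View pics/g6.png

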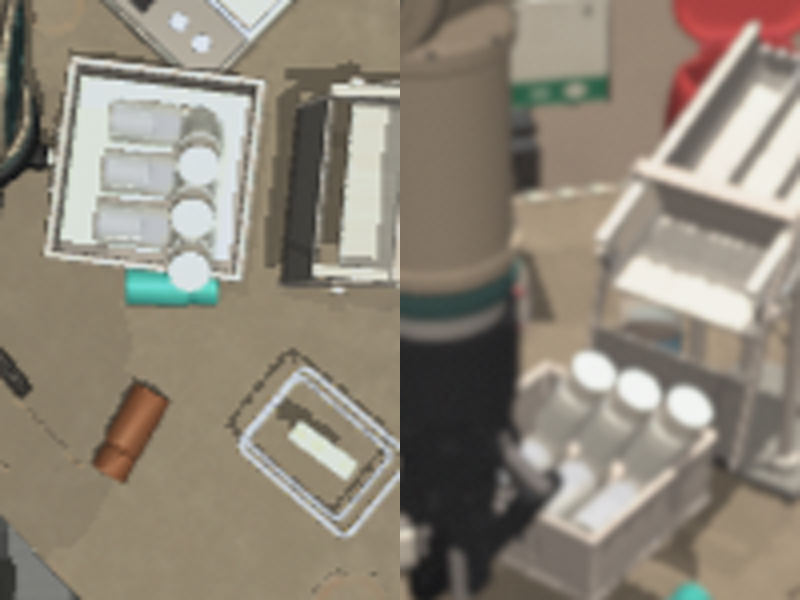

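All six vials are in the pan: three lie flat, with caps near (110–180,120–225), and three stand leaning at about (195,165–270), in the top crop. The gate is shut and the weight has grown by about 1.2 N. I'll carry it back smoothly.

Call:
carry_out(motion=[{"delta_pos": [0,0,-0.003],"rotation": [0,0,0]},{"delta_pos": [0,0,-0.01],"rotation": [0,0,0]},{"delta_pos": [0,0,-0.02],"rotation": [0,0,0]},{"delta_pos": [0,0,-0.03],"rotation": [0,0,0]},{"delta_pos": [0,0.002,-0.039],"rotation": [0,0,0]},{"delta_pos": [0,0.005,-0.045],"rotation": [0,0,0]},{"delta_pos": [0.001,0.01,-0.048],"rotation": [0,0,0]},{"delta_pos": [0.002,0.017,-0.049],"rotation": [0,0,0]},{"delta_pos": [0.002,0.025,-0.049],"rotation": [0,0,0]},{"delta_pos": [0.003,0.033,-0.049],"rotation": [0,0,0]},{"delta_pos": [0.003,0.041,-0.049],"rotation": [0,0,0]},{"delta_pos": [0.004,0.049,-0.049],"rotation": [0,0,0]},{"delta_pos": [0.005,0.057,-0.049],"rotation": [0,0,0]},{"delta_pos": [0.005,0.064,-0.049],"rotation": [0,0,0]},{"delta_pos": [0.006,0.069,-0.049],"rotation": [0,0,0]},{"delta_pos": [0.006,0.073,-0.049],"rotation": [0,0,0]},{"delta_pos": [0.006,0.075,-0.049],"rotation": [0,0,0]},{"delta_pos": [0.006,0.075,-0.049],"rotation": [0,0,0]}])

```text
clock: 12.85
ee_pos: [500.5, -176.1, 159.9]
ee_rot: [[0.122, 0.993, 0.0], [0.993, -0.122, -0.0], [-0.0, 0.0, -1.0]]
wrist_force: [0.2, 1.5, -2.5]
width: 0.171
grip_force: 99.6
```

```bash
python3 - <<'E'
from h import *
s=bot.read_state();print(s['clock'],s['ee_pos'],s['wrist_force'])
d(s,[((537,-255.5,160),136)])
E
```

```text
12.85 [ 500.4771 -176.115   159.9123] [ 0.2165  1.4902 -2.5124]
dp [-0.0743  0.0459 -0.0001] rv [ 0.      0.     -0.9249]
```

Call:
carry_out(motion=[{"delta_pos": [-0.0007,0.0005,0],"rotation": [0,0,-0.009]},{"delta_pos": [-0.0026,0.0016,0],"rotation": [0,0,-0.032]},{"delta_pos": [-0.0056,0.0034,0],"rotation": [0,0,-0.069]},{"delta_pos": [-0.0093,0.0057,0],"rotation": [0,0,-0.116]},{"delta_pos": [-0.0134,0.0083,0],"rotation": [0,0,-0.166]},{"delta_pos": [-0.0178,0.011,0],"rotation": [0,0,-0.222]},{"delta_pos": [-0.0223,0.0138,0],"rotation": [0,0,-0.277]},{"delta_pos": [-0.0271,0.0168,0],"rotation": [0,0,-0.338]},{"delta_pos": [-0.0319,0.0197,0],"rotation": [0,0,-0.398]},{"delta_pos": [-0.0372,0.023,0],"rotation": [0,0,-0.462]},{"delta_pos": [-0.042,0.0259,0],"rotation": [0,0,-0.523]},{"delta_pos": [-0.0468,0.0289,0],"rotation": [0,0,-0.583]},{"delta_pos": [-0.0516,0.0319,0],"rotation": [0,0,-0.643]},{"delta_pos": [-0.0561,0.0347,0],"rotation": [0,0,-0.698]},{"delta_pos": [-0.0602,0.0372,0],"rotation": [0,0,-0.749]},{"delta_pos": [-0.0639,0.0395,0],"rotation": [0,0,-0.795]},{"delta_pos": [-0.0672,0.0415,0],"rotation": [0,0,-0.837]},{"delta_pos": [-0.0702,0.0434,0],"rotation": [0,0,-0.874]},{"delta_pos": [-0.0728,0.045,0],"rotation": [0,0,-0.906]},{"delta_pos": [-0.0743,0.0459,0],"rotation": [0,0,-0.925]}])

```text
clock: 14.85
ee_pos: [536.6, -256.0, 159.8]
ee_rot: [[-0.72, 0.694, -0.001], [0.694, 0.72, -0.0], [0.0, -0.0, -1.0]]
wrist_force: [-0.2, 0.1, -2.1]
width: 0.168
grip_force: 99.6
```

Call:
carry_out(motion=[{"delta_pos": [0,0,0.004],"rotation": [0,0,0]},{"delta_pos": [0,0,0.012],"rotation": [0,0,0]},{"delta_pos": [0,0,0.022],"rotation": [0,0,0]},{"delta_pos": [0,0,0.033],"rotation": [0,0,0]},{"delta_pos": [0,0,0.044],"rotation": [0,0,0]},{"delta_pos": [0,0,0.054],"rotation": [0,0,0]},{"delta_pos": [0,0,0.061],"rotation": [0,0,0]},{"delta_pos": [0,0,0.067],"rotation": [0,0,0]},{"delta_pos": [0,0,0.071],"rotation": [0,0,0]},{"delta_pos": [0,0,0.073],"rotation": [0,0,0]},{"delta_pos": [0,0,0.073],"rotation": [0,0,0]},{"delta_pos": [0,0,0.073],"rotation": [0,0,0]}])

```text
clock: 16.05
ee_pos: [537.1, -255.5, 87.3]
ee_rot: [[-0.719, 0.695, 0.001], [0.695, 0.719, -0.0], [-0.001, 0.0, -1.0]]
wrist_force: [-0.5, -0.3, -2.9]
width: 0.165
grip_force: 99.6
```

```bash
python3 - <<'E'
from h import *
import cv2
s=bot.read_state();print(s['clock'],s['ee_pos'],s['wrist_force'],s['wrist_torque'])
im=bot.camera('top');cv2.imwrite('pics/top7.png',im[:,:,::-1])
print([(np.array(x['centre']),x['conf']) for x in bot.search_frame('vial0','top')])
im=bot.camera('scene');cv2.imwrite('pics/scene7.png',im[:,:,::-1])
print([(np.array(x['centre']),x['conf']) for x in bot.search_frame('vial0','scene')])
E
```

```text
16.05 [ 537.1209 -255.5064   87.2556] [-0.5369 -0.2895 -2.9346] [ 0.1779  0.2094 -0.0116]
[(array([ 609.3, -352.9,  142. ]), 0.74), (array([ 574.7, -342.9,   81.8]), 0.68), (array([ 600.1, -316. ,   90.4]), 0.65), (array([ 585.3, -374.7,  139.4]), 0.65), (array([ 629. , -330.2,  138.7]), 0.44)]
[(array([ 247.7, -248.6,   21.5]), 0.8)]
```

Call:
carry_out(motion=[{"delta_pos": [0,0,0.002],"rotation": [0,0,0]},{"delta_pos": [0,0,0.004],"rotation": [0,0,0]},{"delta_pos": [0,0,0.006],"rotation": [0,0,0]},{"delta_pos": [0,0,0.0075],"rotation": [0,0,0]},{"delta_pos": [0,0,0.0085],"rotation": [0,0,0]},{"delta_pos": [0,0,0.009],"rotation": [0,0,0]},{"delta_pos": [0,0,0.009],"rotation": [0,0,0]},{"delta_pos": [0,0,0.009],"rotation": [0,0,0]}])

```text
clock: 17.05
ee_pos: [537.0, -255.4, 78.1]
ee_rot: [[-0.719, 0.694, 0.0], [0.694, 0.719, -0.0], [-0.0, 0.0, -1.0]]
wrist_force: [-1.7, 0.5, -1.5]
width: 0.169
grip_force: 99.9
```

Call:
carry_out(motion=[{"delta_pos": [0,0,0.0004],"rotation": [0,0,0]},{"delta_pos": [0,0,0.0008],"rotation": [0,0,0]},{"delta_pos": [0,0,0.0012],"rotation": [0,0,0]},{"delta_pos": [0,0,0.0012],"rotation": [0,0,0]},{"delta_pos": [0,0,0.0012],"rotation": [0,0,0]}])

```text
clock: 17.55
ee_pos: [537.0, -255.4, 77.5]
ee_rot: [[-0.719, 0.695, 0.0], [0.695, 0.719, -0.0], [-0.001, -0.0, -1.0]]
wrist_force: [-2.3, 0.8, 4.8]
width: 0.169
grip_force: 100.8
```

Contact at the expected height. I'll ease the grip force first, then open gently.

Call:
carry_out(motion=[{"delta_pos": [0,0,0],"rotation": [0,0,0]},{"delta_pos": [0,0,0],"rotation": [0,0,0]},{"delta_pos": [0,0,0],"rotation": [0,0,0]}], grip_force=20)

```text
clock: 17.85
ee_pos: [537.0, -255.4, 77.5]
ee_rot: [[-0.719, 0.695, 0.0], [0.695, 0.719, -0.0], [-0.001, -0.0, -1.0]]
wrist_force: [-2.5, 1.6, 4.8]
width: 0.165
grip_force: 100.8
```

Call:
carry_out(motion=[{"delta_pos": [0,0,0],"rotation": [0,0,0]},{"delta_pos": [0,0,0],"rotation": [0,0,0]},{"delta_pos": [0,0,0],"rotation": [0,0,0]},{"delta_pos": [0,0,0],"rotation": [0,0,0]},{"delta_pos": [0,0,0],"rotation": [0,0,0]},{"delta_pos": [0,0,0],"rotation": [0,0,0]}], gripper=0.05)

```text
clock: 18.45
ee_pos: [536.9, -255.4, 76.7]
ee_rot: [[-0.719, 0.695, 0.0], [0.695, 0.719, 0.0], [-0.0, 0.0, -1.0]]
wrist_force: [0.0, 0.2, 0.3]
width: 0.586
grip_force: 0.0
```

Call:
carry_out(motion=[{"delta_pos": [0,0,-0.01],"rotation": [0,0,0]},{"delta_pos": [0,0,-0.03],"rotation": [0,0,0]},{"delta_pos": [0,0,-0.06],"rotation": [0,0,0]},{"delta_pos": [0,0,-0.1],"rotation": [0,0,0]},{"delta_pos": [0,0,-0.15],"rotation": [0,0,0]},{"delta_pos": [0,0,-0.2],"rotation": [0,0,0]},{"delta_pos": [0.05,0,-0.22],"rotation": [0,0,0]},{"delta_pos": [0.08,-0.04,-0.22],"rotation": [0,0,0]},{"delta_pos": [0.11,-0.08,-0.22],"rotation": [0,0,0]},{"delta_pos": [0.14,-0.12,-0.22],"rotation": [0,0,0]},{"delta_pos": [0.14,-0.12,-0.22],"rotation": [0,0,0]}])

```text
clock: 19.55
ee_pos: [345.6, -245.5, 296.7]
ee_rot: [[-0.715, 0.699, -0.007], [0.699, 0.715, -0.002], [0.004, -0.006, -1.0]]
wrist_force: [1.8, -0.0, -0.1]
width: 0.588
grip_force: 0.0
```

```bash
python3 - <<'E'
from h import *
import cv2
s=bot.read_state();print(s['clock'],s['ee_pos'])
for c in('top','scene'):
    im=bot.camera(c);cv2.imwrite(f'pics/{c}8.png',im[:,:,::-1])
    for n in('vial0','pan','pan_grip','bottle','timer'):print(c,n,[(np.round(x['centre']),round(x['conf'],2)) for x in bot.search_frame(n,c)][:8])
# edge alignment: register pan rim quad (z=96) by maximising gradient vs hypotheses
m=bot.camera_model('top');T=np.linalg.inv(np.array(m['world_from_camera']))
def proj(P):
    q=T[:3,:3]@np.asarray(P).T+T[:3,3:];return m['cx']+m['fx']*q[0]/-q[2],m['cy']-m['fy']*q[1]/-q[2]
g=cv2.GaussianBlur(cv2.cvtColor(cv2.imread('pics/top8.png'),cv2.COLOR_BGR2GRAY).astype(np.float32),(0,0),.7)
gx,gy=cv2.Sobel(g,5,1,0),cv2.Sobel(g,5,0,1);G=np.hypot(gx,gy)
def score(x,y,a,l,w,z):
    c,s_=np.cos(np.radians(a)),np.sin(np.radians(a));t=np.linspace(-.5,.5,40)
    e=np.vstack([np.c_[t*l,0*t+w/2],np.c_[t*l,0*t-w/2],np.c_[0*t+l/2,t*w],np.c_[0*t-l/2,t*w]])
    u,v=proj(np.c_[x+c*e[:,0]-s_*e[:,1],y+s_*e[:,0]+c*e[:,1],0*e[:,0]+z])
    return cv2.remap(G,u.astype(np.float32),v.astype(np.float32),1).mean()
from itertools import product
for n,l,w,z in(('rim',114,118,96),('plat',136,140,50)):
    print(n,max((score(x,y,a,l,w,z),x,y,a) for x,y,a in product(np.arange(594,620,1),np.arange(-338,-312,1),np.arange(-50,-38,1))))
E
```

```text
19.55 [ 345.5896 -245.48    296.7237]
top vial0 [(array([ 252., -255.,   28.]), 0.76), (array([ 578., -339.,   75.]), 0.67), (array([ 609., -354.,  129.]), 0.59), (array([ 600., -317.,   81.]), 0.56), (array([ 588., -375.,  132.]), 0.56), (array([ 620., -290.,   78.]), 0.55), (array([ 626., -330.,  131.]), 0.46)]
top pan [(array([ 598., -301.,   74.]), 0.91), (array([ 396., -392.,  193.]), 0.55)]
top pan_grip [(array([ 605., -301.,   73.]), 0.83), (array([ 546., -286.,   41.]), 0.61), (array([ 576., -339.,   74.]), 0.16)]
top bottle [(array([ 492., -518.,   72.]), 0.63)]
top timer [(array([414., -55.,  21.]), 0.86), (array([ 628., -330.,  130.]), 0.38)]
scene vial0 [(array([ 251., -248.,   20.]), 0.84), (array([ 589., -364.,  109.]), 0.71), (array([ 607., -341.,  112.]), 0.66), (array([ 629., -323.,  107.]), 0.65), (array([ 605., -321.,   79.]), 0.54), (array([ 344., -269.,   23.]), 0.5), (array([ 582., -346.,   78.]), 0.44)]
scene pan [(array([ 576., -301.,   82.]), 0.87)]
scene pan_grip [(array([ 575., -295.,   78.]), 0.84)]
scene bottle [(array([ 583., -343.,   78.]), 0.64)]
scene timer [(array([406., -58.,  22.]), 0.65), (array([ 628., -295.,   76.]), 0.62)]
rim (np.float32(242.62827), np.int64(602), np.int64(-324), np.int64(-43))
plat (np.float32(235.699), np.int64(601), np.int64(-325), np.int64(-43))
```

```bash
python3 - <<'E'
from h import *
import cv2
from itertools import product
m=bot.camera_model('top');T=np.linalg.inv(np.array(m['world_from_camera']))
def fit(f,l,w,z):
    g=cv2.GaussianBlur(cv2.imread(f,0).astype(np.float32),(0,0),.7);G=np.minimum(np.hypot(cv2.Sobel(g,5,1,0),cv2.Sobel(g,5,0,1)),150)
    t=np.linspace(-.5,.5,40);e=np.vstack([np.c_[t*l,0*t+w/2],np.c_[t*l,0*t-w/2],np.c_[0*t+l/2,t*w],np.c_[0*t-l/2,t*w]])
    def sc(x,y,a):
        c,s=np.cos(np.radians(a)),np.sin(np.radians(a))
        q=T[:3,:3]@np.c_[x+c*e[:,0]-s*e[:,1],y+s*e[:,0]+c*e[:,1],0*e[:,0]+z].T+T[:3,3:]
        return cv2.remap(G,(m['cx']-m['fx']*q[0]/q[2]).astype(np.float32),(m['cy']+m['fy']*q[1]/q[2]).astype(np.float32),1).mean()
    r=sorted(((sc(*p),*map(int,p)) for p in product(range(594,620),range(-338,-312),range(-50,-38))),reverse=True)[:15]
    print(f,np.mean(r,0))
fit('pics/top4.png',136,140,50);fit('pics/top8.png',114,118,96);fit('pics/top0.png',114,118,96)
E
```

```text
pics/top4.png [ 123.5436  604.2667 -325.6     -43.2667]
pics/top8.png [ 135.067   601.0667 -324.9333  -42.7333]
pics/top0.png [ 138.0849  603.0667 -329.2667  -46.9333]
```

```bash
python3 -c "
from workcell import bot
print(bot.close_job())"
```

```text
the job is handed in; nothing more can be done
None
```

I handed the job in at about 20 s on the robot's clock: the pan is back on the balance with all six vials, about 3 mm off the platform's centre by my last measurement and released, the gate is shut, and none fell on the bench; three of the vials stand leaning above the rim.

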